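Swap the trays of two cooling slides

ROBOT

A 7-joint arm with a two-finger parallel gripper is mounted at the origin on a cart in front of the work surface, level with it; the furniture and walls round the work are solid. World frame = base frame: x ahead of the robot, y to its left, z up, the work surface at z = 0. Lengths are in m, angles in rad, forces in N, time in s.
With the tool pointing down it reaches from about 0.4 to 0.9 m from the base axis. Payload 5.5 kg.
Tool frame: the origin (TCP) lies midway between the tips of the shut fingers; the grasp point (between the pads) lies 19 mm behind it; z points along the fingers, y is the direction in which the jaws open and shut (so a half turn about z gives the same grasp; the last joint's range is limited). The gripper opens to 92 mm and grips with 3 to 60 N. Pads are 19 mm wide; open, the fingers measure 130 mm over their backs; the gripper's body (75 mm by 190 mm) begins 47 mm behind the grasp point.
Start: joints at [-1.023, 0.501, -0.427, 1.55, 0.221, 1.138, -0.21], TCP at [0.183, 0.624, 0.227] pointing down, gripper open.
Joint ranges: [-2.88, 2.88], [-0.31, 2.03], [-1.54, 1.56], [0.2, 2.42], [-1.41, 4.55], [0.19, 2.02], [-2.57, 2.57]. Speed limits (rad/s): [2.57, 2.57, 3.14, 3.14, 3.14, 3.14, 3.14].

INTERFACE

Orientations are given as a 3x3 rotation matrix whose columns are the frame's x, y, z axes.
In Python, from station import manip gives the robot as it stands. The module is installed in compiled form; this text tells all that it offers.
- The arm moves only by the tool servo_tool, never from a script. Its argument "commands" is a list of rows, each a list of 3 entries, a list of its own where there are three numbers: the turn, a rotation vector about the tool's x, y, z scaled (see below), then the shift along the tool's x, y, z scaled (see below), then the finger opening in mm, from 0 to 91.8. In form: [[[ax, ay, az], [dx, dy, dz], fingers], ...]. A call has 1 to 10 rows; each row is the pose to reach, as a shift and turn from the pose measured when the call began, along the tool's axes at that moment; what a row does not reach only later rows make up. The controller multiplies each number of a shift by 0.15 m and each number of a turn by pi/2 rad. A row lasts 1/12 s, in which the tool goes at most 41.7 mm and 7.16 degrees, less where a joint would pass 70% of its speed; a pose out of reach is approached as far as the arm can. A call with a number of a shift or a turn outside -1 to 1 is refused whole. A call with a gripper value outside its range is refused whole. The fingers move at their own pace and stop on an object; the grip force is fixed at half the most. Time passes only in rows, so rows that repeat a pose let the fingers close. It gives the time, the measured TCP pose, the force and the opening at its end, in the units of the state.
- manip.observe(): the state, without advancing time (a new reading comes with each control period).
- manip.capture(name): name is "scene" or "side" or "wrist"; returns (picture, depth): 480x640x3 uint8, blue, green, red; 480x640 float32, m along the optical axis (not along the pixel's ray), 0 where there is no reading.
- manip.camera_params(name): a dict with "camera_matrix" (3x3 intrinsics, pixels), "k1" (the pictures are not rectified: a ray, as slopes to the right and down, at radius r is drawn at 1 + k1 r^2 times it, then the intrinsics apply), "extrinsics" (4x4, takes a point from camera to world coordinates); the wrist camera has in their place "tool_from_camera" (4x4, takes a point from camera to tool coordinates, whose origin is the TCP and whose axes are the flange's). Camera axes: x right, y up, looking along -z (the intrinsics and any distortion apply to the point x, -y, -z); pixel columns grow to the right and rows downward; lengths in m; the calibration is good to about 2 mm. A picture is of the moment at which its call begins: read the wrist's pose just before it. camera_params takes no time and is no camera call.
- manip.sign_off(): hands the job in, once; it reports no verdict.
The state is a dict: "clock": time; "qpos": joint angles; "qvel": joint speeds; "tau": joint torques, N m; "position": TCP position; "orientation": TCP orientation; "ft_force": force on the tool from outside, world axes, zero at the start; "wrist_torque": the same for the moment, N m; "finger_gap": finger opening in m.
Only numpy, scipy, OpenCV 4.12 (cv2) and the standard library are available. Lean on these libraries where they do the work, as an engineer would, in place of code of your own. Each camera call takes 0.05 s, during which the arm holds its last target.

TASK

Two low tray slides stand along the front of the table, their lips toward the left; the empty tray stands out and the tray with the tub is in. First push the empty tray fully home against its back stop with the fingertips; then hook a fingertip behind the upright lip of the tray with the tub and draw that tray all the way out to its end stop, so that the tub comes out still standing upright in its place on the tray. Pinch and lift nothing, do not touch the tub, and leave the things standing round the slides where they are.

Things in the scene. Friction and masses are not known exactly. Their poses are not given: they have to be found in the camera images.
- slide_full: low metal slide unit fixed to the table, the twin of the other: a channel 128 mm wide with side rails 26 mm high, lying along the front of the table with its lip end to the left, from 93 mm before to 83 mm behind its origin (centre of the channel on the table), with a back stop 38 mm high. Its x axis runs along the rails, from the front (the lip) to the back stop; y across; z up. This one's tray carries the tub and starts home.
- slide_empty: low metal slide unit fixed to the table, the twin of the other: a channel 128 mm wide with side rails 26 mm high, lying along the front of the table with its lip end to the left, from 93 mm before to 83 mm behind its origin (centre of the channel on the table), with a back stop 38 mm high. Its x axis runs along the rails, from the front (the lip) to the back stop; y across; z up. This one's tray is empty and starts 50 to 80 mm drawn out.
- slide_full_lip (a point): On the tray with the tub: middle of the top edge of the upright lip at the front of the tray, 52 mm above the table; moves with the tray. The lip is a plate 100 mm wide (along y), 10 mm thick (along x, this point in mid thickness), from 8 to 52 mm above the table; its axes are those of its slide unit. Right behind it (+x) the tray floor is bare, 14 mm above the table, for 58 mm or more, up to the tub's rim.
- slide_empty_lip (a point): On the empty tray: middle of the top edge of the upright lip at the front of the tray, 52 mm above the table; moves with the tray. The lip is a plate 100 mm wide (along y), 10 mm thick (along x, this point in mid thickness), from 8 to 52 mm above the table; its axes are those of its slide unit. Right behind it (+x) the tray floor is bare, 14 mm above the table, all the way back. Before its middle (-x) 45 mm or more of the table are free for fingers.
- slide_full_tray (a joint): Tray with the tub: how far the tray is drawn out toward the front (-x of its unit), in m: 0 = fully home at the back stop, 0.09 = at the front end stop. Stays where it is left; about 2.5 N of friction plus a slight drag. 
- slide_empty_tray (a joint): Empty tray: how far the tray is drawn out toward the front (-x of its unit), in m: 0 = fully home at the back stop, 0.09 = at the front end stop. Stays where it is left; about 2.5 N of friction plus a slight drag. 
- slide_full_seat (a point): the tub's place on its tray: on the tray floor (14 mm above the table), 115 mm behind the lip's middle; moves with the tray
- tub_mid (a point): centre, half-way up, of the loose pink open tub of set gel, 96 mm across and 55 high (0.16 to 0.3 kg), standing on the tray: its rim is 69 mm above the table. Its z axis points up
- tub: the same tub as tub_mid; origin: centre of its underside
- spare_tub: loose pink tub like the one on the tray (96 mm across, 55 high), standing on the table; a bystander. Origin: centre of its underside
- lid: pink tub lid, 98 mm across, 16 high, lying open side up on the table; a bystander. Origin: centre of its underside
- cup: steel cup, 72 mm across, 82 high; a bystander. Origin: centre of its underside
- drops: small dark brown bottle with white cap, 30 mm across, 62 high; a bystander. Origin: centre of its underside
- key: black hex key, 33 x 84 x 5 mm, flat on the table; a bystander. Origin: centre of its underside
- pen: black felt marker, 132 mm long, 16 thick, flat on the table by its front edge; a bystander. Origin: centre of its underside

How it is judged:
On the way, in this order (a step that is already met when the one before it is completed fails the run):
1. the empty tray is pushed fully home while the tray with the tub is still in (value of joint slide_empty_tray below 0.008 m and value of joint slide_full_tray below 0.02 m), for 0.2 s.
2. the tray with the tub is drawn out to its end stop (value of joint slide_full_tray above 0.08 m and value of joint slide_empty_tray below 0.012 m), for 0.2 s.
At the end, for the whole second after the job is handed in: the tub's tray is at least 80 mm out (end stop at 90), the empty tray within 12 mm of home (8 when it is pushed in), the tub at rest on the tray, within 20 mm of its place and upright within 0.1 rad (all of step 2 and horizontal distance between tub_mid and slide_full_seat below 0.02 m and angle between tub_mid's own z axis and vertical below 0.1 rad and height (world z) of tub_mid between 0.035 and 0.05 m and linear speed of tub below 0.02 m/s); the robot touches nothing.
It fails at once if the robot touches the tub (contact force between any of the arm, the fingers and tub above 1 N).
It fails at once if the tub is lifted or tipped (height (world z) of tub_mid above 0.056 m or angle between tub_mid's own z axis and vertical above 0.2 rad).
It fails at once if both trays are out at once (value of joint each of slide_full_tray, slide_empty_tray above 0.03 m).
It fails at once if a tray's lip is pinched between the fingers ((contact force between the fingers and slide_full_tray_c0 above 1 N and contact force between the fingers and slide_full_tray_c1 above 1 N) or (contact force between the fingers and slide_empty_tray_c0 above 1 N and contact force between the fingers and slide_empty_tray_c1 above 1 N)).
It fails at once if a thing beside the slides is moved (distance of any of spare_tub, lid, cup, drops, key, pen from where it was at the start of the episode above 0.03 m).
It also fails if it takes over 43 s, if anything falls off the work surface, if the arm or the gripper's body presses on something with over 40 N, if the wrist force passes 120 N, or if a joint passes its speed limit or range.

## Working session

There is one attempt and no reset: what is moved stays moved. The work goes in short steps, Python scripts to look and compute and a tool call to move; the robot and the scene stay as the last step left them, time stands still between calls to the robot, and variables do not carry over. Pictures are saved under pics/ and viewed, and the job is handed in when it is done.

Besides the shell and the picture viewer there is one more tool, called after ">>>" as a command line: name --argument value ..., lists and objects as JSON in quotes. servo_tool: Moves the arm, as the interface text tells. Its arguments: {"type":"object","properties":{"commands":{"type":"array","items":{"type":"array"}}},"required":["commands"]}

```bash
mkdir -p pics; cat > h.py <<'E'
import numpy as np, cv2
from station import manip
def world(name,pic,d,T=None):
    p=manip.camera_params(name)
    K=np.array(p["camera_matrix"]);k1=p["k1"]
    h,w=d.shape
    u,v=np.meshgrid(np.arange(w),np.arange(h))
    pts=np.stack([u,v],-1).reshape(-1,1,2).astype(np.float64)
    n=cv2.undistortPoints(pts,K,np.array([k1,0,0,0.])).reshape(h,w,2)
    E=np.array(p["extrinsics"]) if T is None else T@np.array(p["tool_from_camera"])
    P=np.stack([n[...,0]*d,-n[...,1]*d,-d,np.ones_like(d)],-1)
    return (P@E.T)[...,:3]
E
python3 - <<'E'
from h import *
s=manip.observe(); print({k:np.round(s[k],3) for k in ("clock","position","orientation","finger_gap","ft_force")})
for n in("scene","side","wrist"):
    s=manip.observe()
    a,d=manip.capture(n); cv2.imwrite(f"pics/{n}0.png",a); np.savez(f"{n}0.npz",a=a,d=d)
    p=manip.camera_params(n)
    if n!="wrist": print(n,np.round(p["extrinsics"],2).tolist(),np.round(p["camera_matrix"],1).tolist(),p["k1"])
E
```

```text
{'clock': np.float64(0.0), 'position': array([0.182, 0.623, 0.226]), 'orientation': array([[-0.96 ,  0.281, -0.001],
       [ 0.281,  0.96 , -0.002],
       [ 0.   , -0.002, -1.   ]]), 'finger_gap': np.float64(0.092), 'ft_force': array([ 0.399, -0.847,  0.268])}
scene [[0.52, 0.55, -0.65, -0.36], [-0.85, 0.31, -0.42, -0.48], [-0.02, 0.78, 0.63, 0.92], [0.0, 0.0, 0.0, 1.0]] [[598.9, 0.0, 319.5], [0.0, 598.9, 247.0], [0.0, 0.0, 1.0]] -0.12599051082189802
side [[-0.07, -0.46, 0.88, 1.68], [1.0, -0.02, 0.07, 0.15], [-0.02, 0.89, 0.46, 0.69], [0.0, 0.0, 0.0, 1.0]] [[581.4, 0.0, 322.4], [0.0, 581.4, 239.0], [0.0, 0.0, 1.0]] -0.1463766789451634
```

View pics/scene0.png

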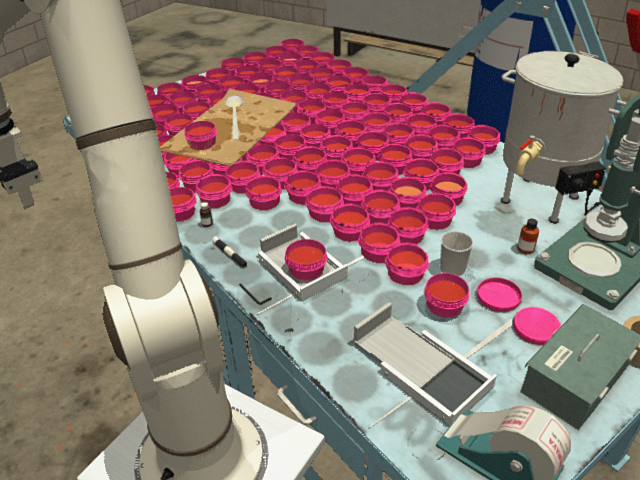

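View pics/side0.png

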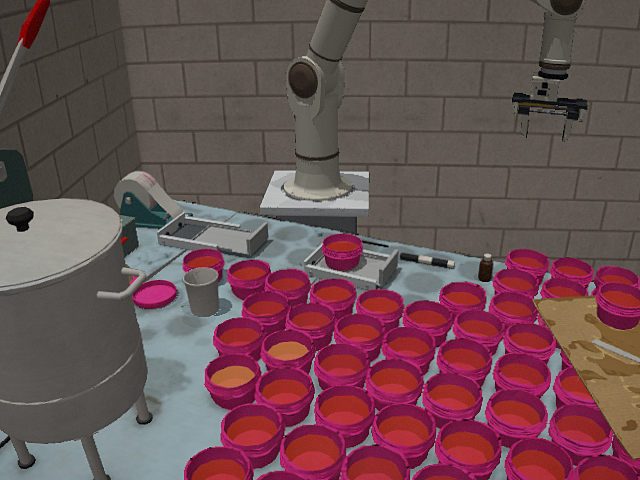

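View pics/wrist0.png

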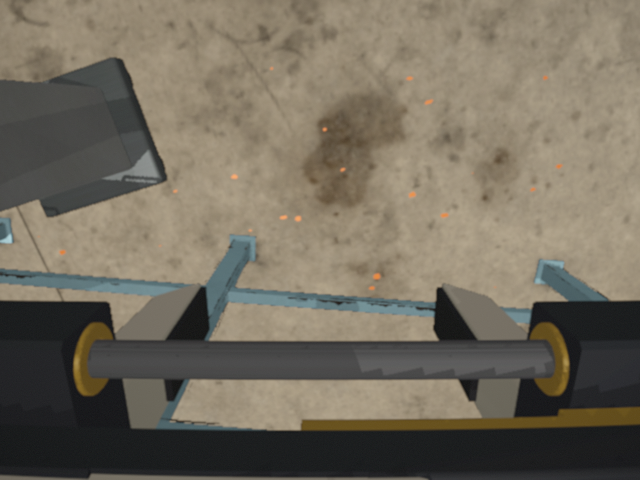

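The scene view shows the full slide's lip near (283,237) with the tub at (306,258). The empty slide's lip is near (373,325) with its back stop near (475,395). The pen is at (228,250) and the hex key at (255,292). Next I measure the lip tops from depth and rays.

```bash
python3 - <<'E'
from h import *
z=np.load("scene0.npz");a,d=z["a"],z["d"]
W=world("scene",a,d)
def fit(name,W,d,box,zl,zh):
    u0,v0,u1,v1=box
    m=np.zeros(d.shape,bool);m[v0:v1,u0:u1]=1
    m&=(d>0)&(W[...,2]>zl)&(W[...,2]<zh)
    P=W[m]; r=cv2.minAreaRect((P[:,:2]*1000).astype(np.float32))
    print(name,m.sum(),np.round(r[0],1),np.round(r[1],1),r[2],"z",np.percentile(P[:,2],[5,50,95]).round(4))
    return P
fit("full lip",W,d,(255,215,305,268),.048,.056)
fit("empty lip",W,d,(345,295,400,358),.048,.056)
fit("empty rails",W,d,(345,300,500,425),.022,.03)
fit("full rails",W,d,(255,225,352,302),.022,.03)
fit("tub rim",W,d,(280,232,335,285),.064,.075)
fit("pen",W,d,(208,232,250,272),.008,.02)
fit("drops",W,d,(195,200,215,230),.03,.075)
fit("key",W,d,(235,280,272,305),.003,.009)
fit("back stop",W,d,(440,370,500,425),.034,.042)
for p in [(283,237),(373,325),(408,345),(455,385),(290,330),(430,400)]: print(p,W[p[1],p[0]].round(4))
c=cv2.resize(a[195:435,190:510],None,fx=2.5,fy=2.5,interpolation=cv2.INTER_CUBIC);cv2.imwrite("pics/crop.png",c)
z=np.load("side0.npz");a,d=z["a"],z["d"]
W=world("side",a,d)
fit("S full lip",W,d,(355,240,402,290),.048,.056)
fit("S empty lip",W,d,(225,215,272,260),.048,.056)
fit("S tub rim",W,d,(320,232,365,270),.064,.075)
E
```

```text
full lip 265 [516.9 148.4] [133.6 102.4] 67.4862060546875 z [0.0483 0.051  0.0546]
empty lip 223 [ 409.6 -116.8] [ 13.2 102.3] 73.75416564941406 z [0.0486 0.0525 0.0552]
empty rails 1127 [ 415.2 -267.6] [281.  235.5] 68.99017333984375 z [0.0226 0.0259 0.0289]
full rails 662 [543.2 101.9] [187.3 215.7] 66.55732727050781 z [0.0224 0.0256 0.0294]
tub rim 156 [495.3  96.9] [92.7 90.3] 27.57185173034668 z [0.0643 0.0668 0.0702]
pen 243 [461.4 297. ] [130.9  17.7] 72.87135314941406 z [0.0092 0.0142 0.0183]
drops 166 [544.6 444.8] [84.4 48.1] 31.999961853027344 z [0.0317 0.0441 0.0633]
key 161 [381.6 167.7] [83.1 82. ] 34.89272689819336 z [0.0032 0.0043 0.008 ]
back stop 258 [ 333.4 -370.4] [ 34.8 128.7] 79.49433898925781 z [0.0348 0.038  0.0411]
(283, 237) [0.5465 0.1955 0.0353]
(373, 325) [ 0.4056 -0.1201  0.0272]
(408, 345) [ 0.4025 -0.2007  0.0147]
(455, 385) [ 0.3626 -0.3181  0.0061]
(290, 330) [ 0.3309  0.0345 -0.0016]
(430, 400) [ 0.2933 -0.2951  0.0255]
S full lip 170 [565.6 180.9] [218.9  98.8] 1.3212629556655884 z [0.0488 0.0513 0.0554]
S empty lip 88 [ 411.3 -114.2] [ 13.2 103.8] 72.98463439941406 z [0.0485 0.0508 0.0533]
S tub rim 118 [495.7  99.8] [94.8 87.4] 0.893302321434021 z [0.0641 0.0661 0.0686]
```

View pics/crop.png

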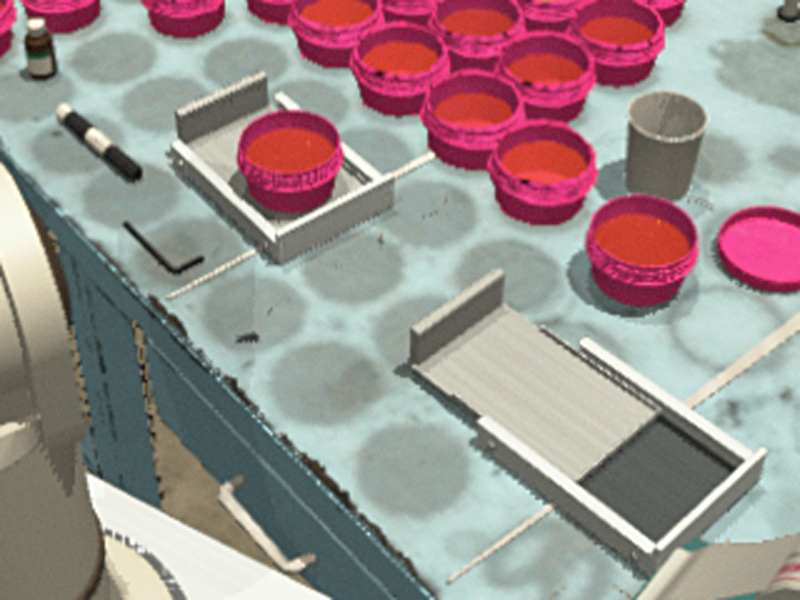

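```bash
python3 - <<'E'
from h import *
from scipy import stats
for n,boxF,boxE in(("scene",(255,215,305,268),(345,295,400,358)),("side",(355,240,402,290),(225,215,272,260))):
    z=np.load(n+"0.npz");a,d=z["a"],z["d"]; W=world(n,a,d)
    hsv=cv2.cvtColor(a,cv2.COLOR_BGR2HSV)
    grey=cv2.erode((hsv[...,1]<60).astype(np.uint8),np.ones((3,3)))>0
    for nm,b in(("F",boxF),("E",boxE)):
        m=np.zeros(d.shape,bool);m[b[1]:b[3],b[0]:b[2]]=1
        m&=(d>0)&(abs(W[...,2]-.0515)<.003)&((hsv[...,1]<60))
        k,l,st,c=cv2.connectedComponentsWithStats(cv2.dilate(m.astype(np.uint8),np.ones((3,3))))
        i=1+np.argmax(st[1:,4]); m&=(l==i)
        P=W[m]*1000; r=cv2.minAreaRect(P[:,:2].astype(np.float32))
        q=P[:,:2]-P[:,:2].mean(0);w,v=np.linalg.eigh(q.T@q)
        print(n,nm,m.sum(),np.round(r,1) if 0 else r, P.mean(0).round(1), "long dir deg",np.degrees(np.arctan2(v[1,1],v[0,1])))
# full slide rails, scene + back stop
z=np.load("scene0.npz");a,d=z["a"],z["d"]; W=world("scene",a,d);hsv=cv2.cvtColor(a,cv2.COLOR_BGR2HSV)
for b,zz in(((290,250,355,305),.038),((440,370,500,425),.038),((255,250,305,302),.026),((360,355,465,425),.026)):
    m=np.zeros(d.shape,bool);m[b[1]:b[3],b[0]:b[2]]=1
    m&=(d>0)&(abs(W[...,2]-zz)<.002)&(hsv[...,1]<60)&(hsv[...,2]>150)
    P=W[m]*1000; print(m.sum(),cv2.minAreaRect(P[:,:2].astype(np.float32)),P.mean(0).round(1))
E
```

```text
scene F 127 ((539.3807373046875, 202.69741821289062), (16.165552139282227, 102.39380645751953), 67.62092590332031) [537.7 203.   51.3] long dir deg 158.62974931153238
scene E 181 ((409.6877136230469, -116.81334686279297), (13.24846076965332, 102.1654052734375), 73.75416564941406) [ 407.8 -117.3   51.9] long dir deg 163.75934319780725
side F 108 ((542.9642944335938, 207.3131866455078), (12.444727897644043, 100.91486358642578), 67.05563354492188) [547.2 205.4  51.1] long dir deg 158.37398835745103
side E 83 ((413.7958984375, -114.9596176147461), (13.24940299987793, 98.5582046508789), 72.98463439941406) [ 416.5 -115.3   51. ] long dir deg 163.92851579712752
77 ((470.58856201171875, 37.26279067993164), (8.813720703125, 121.92672729492188), 67.39409637451172) [464.   40.   37.8]
170 ((332.6308288574219, -374.89697265625), (33.18358612060547, 126.9930191040039), 74.62447357177734) [ 330.2 -364.    38. ]
120 ((451.5897216796875, 142.4697265625), (162.4949188232422, 10.143953323364258), 68.36461639404297) [450.3 139.7  25.8]
347 ((324.2326965332031, -264.3075866699219), (149.4289093017578, 157.03005981445312), 21.421306610107422) [ 311.8 -268.4   26. ]
```

>>> servo_tool --commands '[[[0,0,0.4],[-1,-0.78,0],0],[[0,0,0.4],[-1,-0.78,0],0],[[0,0,0.4],[-1,-0.78,0],0],[[0,0,0.4],[-1,-0.78,0],0],[[0,0,0.4],[-1,-0.78,0],0],[[0,0,0.4],[-1,-0.78,0],0]]'

```text
clock: 0.65
position: [0.299, 0.4628, 0.2257]
orientation: [[-0.599, 0.801, 0.002], [0.801, 0.599, -0.005], [-0.006, -0.002, -1.0]]
ft_force: [0.4, -0.3, -0.2]
finger_gap: 0.0567
```

```bash
cat > to.py <<'E'
import sys
from h import *
from scipy.spatial.transform import Rotation as R
# to.py x y z yawdeg(of tool x axis) in mm
def run(x,y,z,yaw):
    s=manip.observe();p=np.array(s["position"]);O=np.array(s["orientation"])
    c,sn=np.cos(np.radians(yaw)),np.sin(np.radians(yaw))
    T=np.array([[c,sn,0],[sn,-c,0],[0,0,-1]])
    d=O.T@(np.array([x,y,z])/1000-p); r=R.from_matrix(O.T@T).as_rotvec()
    print("t",round(s["clock"],2),"pos",(p*1000).round(1),"yaw",np.degrees(np.arctan2(O[1,0],O[0,0])).round(1),"gap",round(s["finger_gap"],3),"F",np.round(s["ft_force"],1))
    print("q",np.round(s["qpos"],2),"turn",(r/(np.pi/2)).round(3),"shift",(d/.15).round(3))
run(*map(float,sys.argv[1:5]))
E
python3 to.py 425 -75 200 73.7
```

```text
t 0.65 pos [299.  462.8 225.7] yaw 126.8 gap 0.057 F [ 0.4 -0.3 -0.2]
q [-0.82  0.31 -0.27  1.8   0.1   1.05 -0.49] turn [0.001 0.004 0.59 ] shift [-3.373 -1.475  0.193]
```

>>> servo_tool --commands '[[[0,0,0.3],[-1,-0.3,0],0],[[0,0,0.3],[-1,-0.3,0],0],[[0,0,0.3],[-1,-0.3,0],0],[[0,0,0.3],[-1,-0.3,0],0],[[0,0,0.3],[-1,-0.3,0],0],[[0,0,0.3],[-1,-0.3,0],0],[[0,0,0.3],[-1,-0.3,0],0]]'

```text
clock: 1.23
position: [0.3525, 0.3166, 0.2268]
orientation: [[-0.172, 0.985, 0.002], [0.985, 0.172, -0.005], [-0.005, 0.001, -1.0]]
ft_force: [-0.2, 0.2, -0.6]
finger_gap: 0.01
```

```bash
python3 to.py 425 -75 200 73.7
```

```text
t 1.23 pos [352.5 316.6 226.8] yaw 99.9 gap 0.01 F [-0.2  0.2 -0.6]
q [-0.67  0.16 -0.14  1.99  0.03  1.   -0.65] turn [0.001 0.003 0.291] shift [-2.654  0.027  0.192]
```

>>> servo_tool --commands '[[[0,0,0.29],[-1,0.3,0],0],[[0,0,0.29],[-1,0.3,0],0],[[0,0,0.29],[-1,0.3,0],0],[[0,0,0.29],[-1,0.3,0],0],[[0,0,0.29],[-1,0.3,0],0],[[0,0,0.29],[-1,0.3,0],0]]'

```text
clock: 1.73
position: [0.4231, 0.1768, 0.2275]
orientation: [[0.279, 0.96, 0.002], [0.96, -0.279, -0.004], [-0.004, 0.003, -1.0]]
ft_force: [-0.6, 0.8, -0.3]
finger_gap: -0.0001
```

```bash
python3 to.py 425 -75 200 73.7
```

```text
t 1.73 pos [423.1 176.8 227.5] yaw 73.8 gap -0.0 F [-0.6  0.8 -0.3]
q [-0.49  0.13  0.04  2.02  0.    0.99 -0.74] turn [0.002 0.002 0.001] shift [-1.608  0.479  0.191]
```

>>> servo_tool --commands '[[[0,0,0],[-1,0.3,0],0],[[0,0,0],[-1,0.3,0],0],[[0,0,0],[-1,0.3,0],0],[[0,0,0],[-1,0.3,0],0],[[0,0,0],[-1,0.3,0],0]]'

```text
clock: 2.15
position: [0.4245, 0.0164, 0.2283]
orientation: [[0.281, 0.96, 0.002], [0.96, -0.281, -0.006], [-0.005, 0.004, -1.0]]
ft_force: [-0.1, -0.2, -0.7]
finger_gap: 0.0004
```

```bash
python3 to.py 423 -77 120 73.7
python3 - <<'E'
from h import *
s=manip.observe();T=np.eye(4);T[:3,:3]=s["orientation"];T[:3,3]=s["position"]
a,d=manip.capture("wrist");cv2.imwrite("pics/w1.png",a)
W=world("wrist",a,d,T)
print(W[::80,::106].round(2)[...,2])
m=(d>0)&(abs(W[...,2]-.052)<.003)&(abs(W[...,1]+.116)<.08)&(abs(W[...,0]-.41)<.09)
print(m.sum())
if m.sum()>30: print(cv2.minAreaRect((W[m][:,:2]*1000).astype(np.float32)))
E
```

```text
t 2.15 pos [424.5  16.4 228.3] yaw 73.7 gap 0.0 F [-0.1 -0.2 -0.7]
q [-0.29  0.06  0.19  2.1  -0.    0.99 -0.38] turn [ 0.002  0.003 -0.   ] shift [-0.597  0.163  0.726]
[[-0.86 -0.86  0.    0.03  0.01 -0.    0.04]
 [-0.86 -0.86 -0.    0.06  0.05 -0.    0.06]
 [-0.01 -0.27 -0.    0.04  0.01  0.04  0.04]
 [-0.   -0.18 -0.   -0.   -0.    0.05 -0.  ]
 [ 0.01 -0.1   0.31  0.26  0.31  0.06  0.06]
 [ 0.3   0.    0.32  0.27  0.32  0.03  0.3 ]]
0
```

View pics/w1.png

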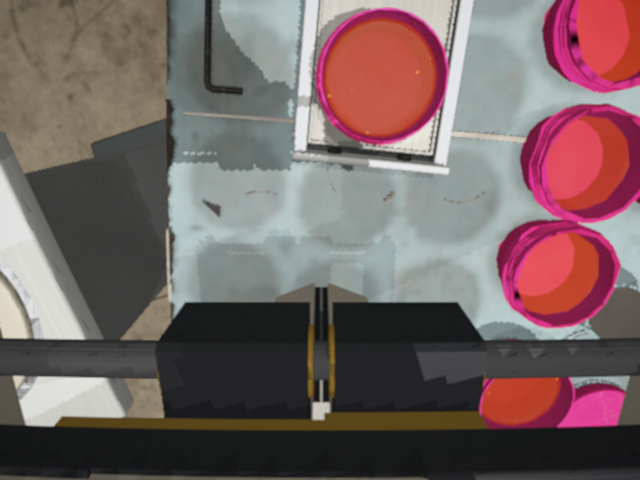

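Wrist view: the tub is on its tray at (382,75), and the shut fingers point down. The empty lip lies behind, out of view. I'll go down in front of the empty lip.

>>> servo_tool --commands '[[[0,0,0],[-0.6,0.16,0.6],0],[[0,0,0],[-0.6,0.16,0.6],0],[[0,0,0],[-0.6,0.16,0.6],0],[[0,0,0],[-0.6,0.16,0.6],0],[[0,0,0],[-0.6,0.16,0.6],0],[[0,0,0],[-0.6,0.16,0.6],0]]'

```text
clock: 2.7
position: [0.4235, -0.0712, 0.1386]
orientation: [[0.276, 0.961, 0.001], [0.961, -0.276, -0.004], [-0.003, 0.002, -1.0]]
ft_force: [-0.3, -0.4, 0.6]
finger_gap: 0.0005
```

```bash
python3 to.py 422 -77 26 73.7
python3 - <<'E'
from h import *
a,d=manip.capture("scene");cv2.imwrite("pics/s1.png",cv2.resize(a[195:435,190:510],None,fx=2.5,fy=2.5))
E
```

```text
t 2.7 pos [423.5 -71.2 138.6] yaw 74.0 gap 0.0 F [-0.3 -0.4  0.6]
q [-0.14  0.21  0.27  2.18 -0.07  0.76 -0.1 ] turn [0.001 0.002 0.003] shift [-0.037 -0.001  0.751]
```

View pics/s1.png

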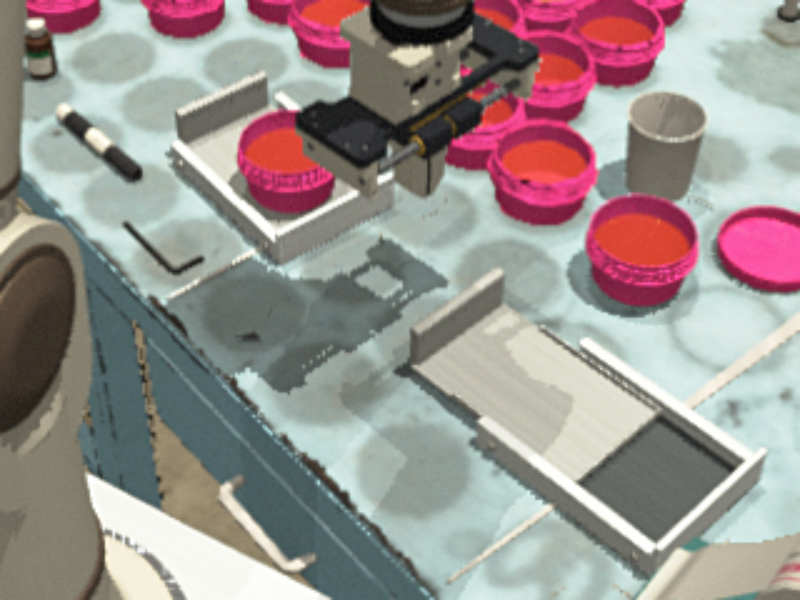

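>>> servo_tool --commands '[[[0,0,0],[-0.03,0,0.74],0],[[0,0,0],[-0.03,0,0.74],0],[[0,0,0],[-0.03,0,0.74],0],[[0,0,0],[-0.03,0,0.74],0],[[0,0,0],[-0.03,0,0.74],0],[[0,0,0],[-0.03,0,0.74],0]]'

```text
clock: 3.25
position: [0.425, -0.0748, 0.0299]
orientation: [[0.273, 0.962, 0.006], [0.962, -0.273, -0.003], [-0.001, 0.006, -1.0]]
ft_force: [-0.2, -0.4, 0.7]
finger_gap: 0.0002
```

```bash
python3 to.py 407 -130 28 73.7
python3 - <<'E'
from h import *
a,d=manip.capture("scene");cv2.imwrite("pics/s2.png",cv2.resize(a[195:435,190:510],None,fx=2.5,fy=2.5))
E
```

```text
t 3.25 pos [425.  -74.8  29.9] yaw 74.1 gap 0.0 F [-0.2 -0.4  0.7]
q [-0.07  0.43  0.21  2.24 -0.18  0.49  0.  ] turn [0.004 0.001 0.005] shift [-0.387 -0.015  0.013]
```

View pics/s2.png

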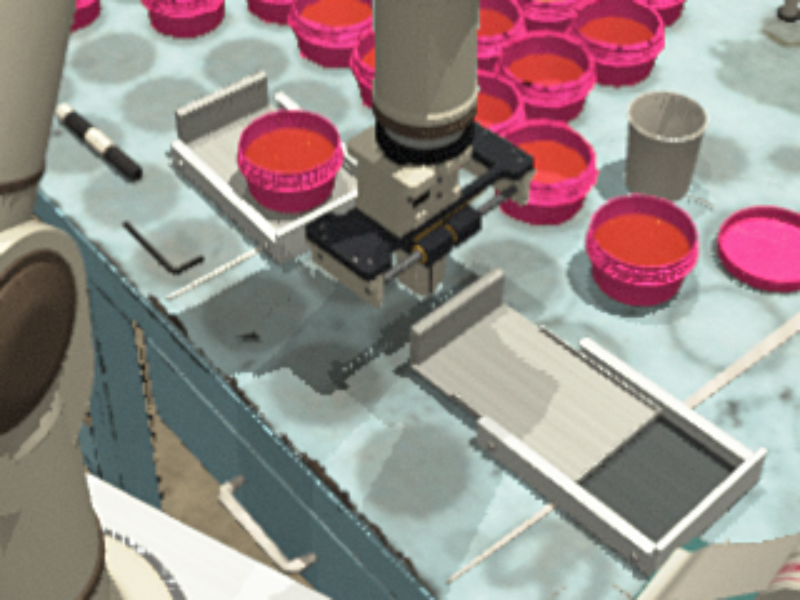

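>>> servo_tool --commands '[[[0,0,0],[-0.07,0,0.01],0],[[0,0,0],[-0.14,0,0.01],0],[[0,0,0],[-0.21,0,0.01],0],[[0,0,0],[-0.28,0,0.01],0],[[0,0,0],[-0.35,0,0.01],0],[[0,0,0],[-0.4,0,0.01],0],[[0,0,0],[-0.45,0,0.01],0],[[0,0,0],[-0.5,0,0.01],0]]'

```text
clock: 3.97
position: [0.4048, -0.148, 0.0289]
orientation: [[0.274, 0.962, 0.007], [0.962, -0.274, -0.003], [-0.001, 0.008, -1.0]]
ft_force: [2.0, 2.9, 1.7]
finger_gap: 0.0004
```

```bash
python3 to.py 398 -170 28 73.7
python3 - <<'E'
from h import *
a,d=manip.capture("scene");cv2.imwrite("pics/s3.png",cv2.resize(a[195:435,190:510],None,fx=2.5,fy=2.5))
E
```

```text
t 3.97 pos [ 404.8 -148.    28.9] yaw 74.1 gap 0.0 F [2.  2.9 1.7]
q [ 0.1   0.43  0.21  2.24 -0.19  0.48  0.19] turn [0.005 0.001 0.004] shift [-0.153 -0.003  0.006]
```

View pics/s3.png

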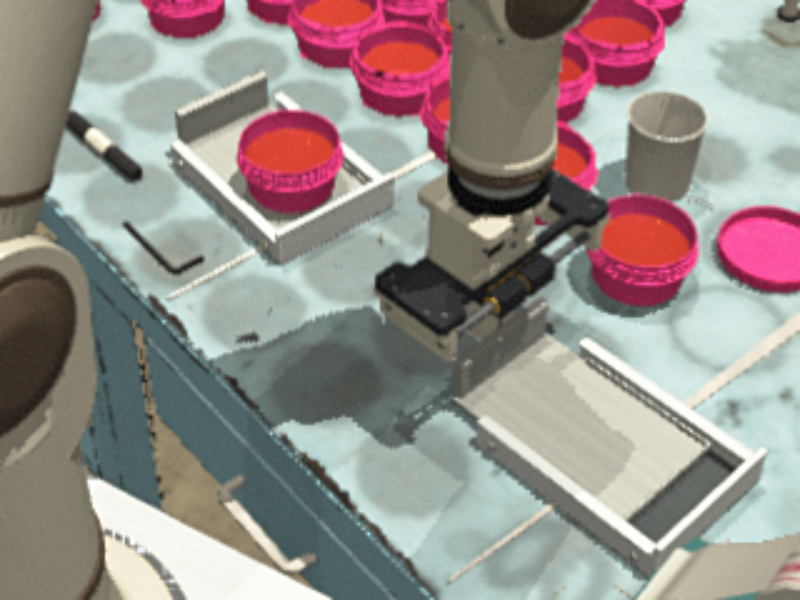

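The tray is sliding at about 3 N, and a dark gap remains at the back stop near (690,490). I'll keep pushing.

>>> servo_tool --commands '[[[0,0,0],[-0.04,0,0.0],0],[[0,0,0],[-0.08,0,0.0],0],[[0,0,0],[-0.12,0,0.0],0],[[0,0,0],[-0.15,0,0.0],0],[[0,0,0],[-0.18,0,0.0],0]]'

```text
clock: 4.43
position: [0.3966, -0.1753, 0.0288]
orientation: [[0.276, 0.961, 0.007], [0.961, -0.276, -0.003], [-0.001, 0.007, -1.0]]
ft_force: [9.0, 24.3, 4.1]
finger_gap: 0.0001
```

```bash
python3 to.py 398 -170 28 73.7
python3 - <<'E'
from h import *
a,d=manip.capture("scene");cv2.imwrite("pics/s4.png",cv2.resize(a[195:435,190:510],None,fx=2.5,fy=2.5))
E
```

```text
t 4.43 pos [ 396.6 -175.3   28.8] yaw 74.0 gap 0.0 F [ 9.  24.3  4.1]
q [ 0.17  0.43  0.21  2.23 -0.19  0.49  0.25] turn [0.005 0.001 0.003] shift [ 0.036 -0.001  0.005]
```

View pics/s4.png

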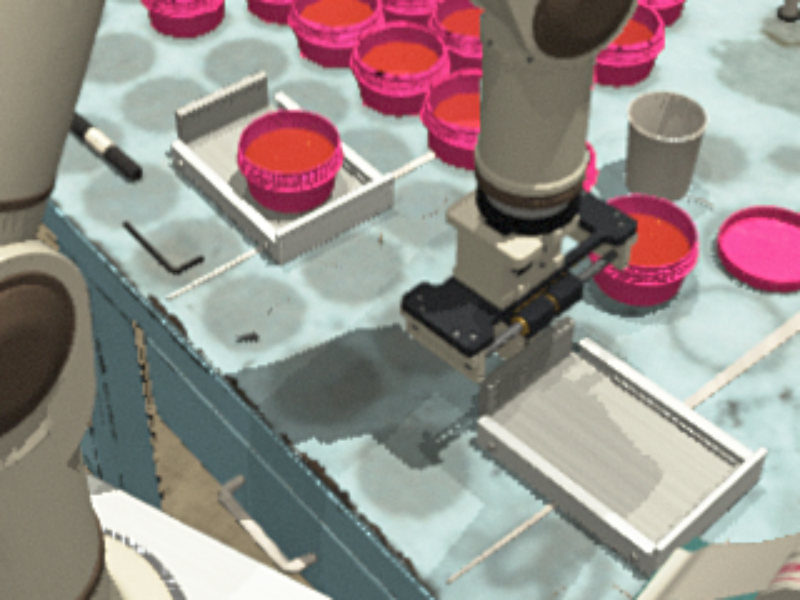

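The gap at the back stop has closed and the push force is 26 N, so the tray is home against its stop. I'll hold briefly, back off, rise, and go to the other tray.

>>> servo_tool --commands '[[[0,0,0],[0,0,0],0],[[0,0,0],[0,0,0],0],[[0,0,0],[0,0,0],0],[[0,0,0],[0.1,0,0],0],[[0,0,0],[0.3,0,0],0],[[0,0,0],[0.3,0,-0.3],0],[[0,0,0],[0.3,0,-0.6],0],[[0,0,0],[0.3,0,-0.9],0],[[0,0,0],[0.5,0,-1],0],[[0,0,0],[0.7,0,-1],0]]'

```text
clock: 5.32
position: [0.4279, -0.0758, 0.184]
orientation: [[0.281, 0.96, 0.016], [0.96, -0.281, -0.004], [0.001, 0.017, -1.0]]
ft_force: [1.5, 0.2, -0.2]
finger_gap: 0.0003
```

```bash
python3 to.py 530 177 165 67.7
python3 - <<'E'
from h import *
a,d=manip.capture("scene");cv2.imwrite("pics/s5.png",cv2.resize(a[195:435,190:510],None,fx=2.5,fy=2.5))
E
```

```text
t 5.32 pos [427.9 -75.8 184. ] yaw 73.7 gap 0.0 F [ 1.5  0.2 -0.2]
q [-0.12  0.13  0.25  2.14 -0.04  0.86 -0.13] turn [ 0.011 -0.001  0.067] shift [1.808 0.178 0.131]
```

View pics/s5.png

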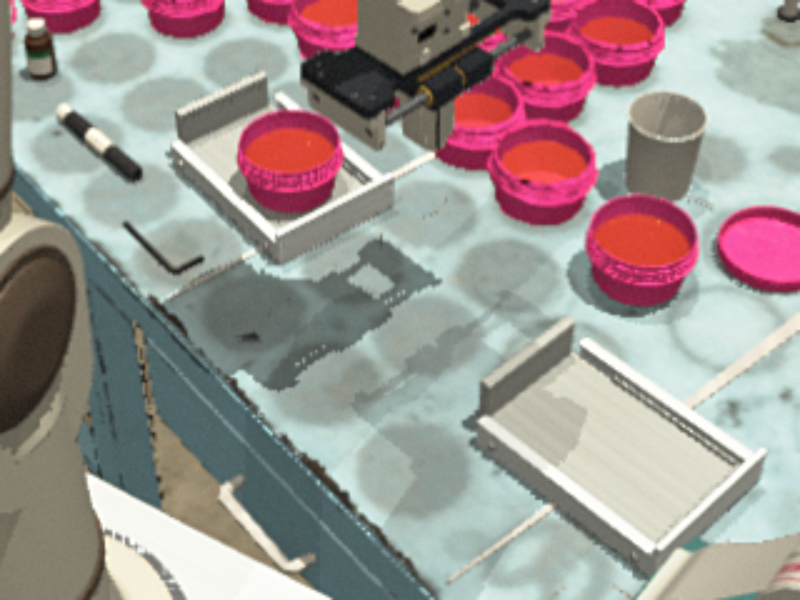

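>>> servo_tool --commands '[[[0,0,0.06],[0.95,0.09,0],0],[[0,0,0.06],[0.95,0.09,0],0],[[0,0,0.06],[0.95,0.09,0],0],[[0,0,0.06],[0.95,0.09,0],0],[[0,0,0.06],[0.95,0.09,0],0]]'

```text
clock: 5.78
position: [0.4817, 0.0708, 0.1822]
orientation: [[0.355, 0.935, 0.015], [0.935, -0.355, 0.001], [0.007, 0.014, -1.0]]
ft_force: [0.2, 0.0, -0.0]
finger_gap: 0.0003
```

```bash
python3 to.py 530 177 165 67.7
```

```text
t 5.78 pos [481.7  70.8 182.2] yaw 69.2 gap 0.0 F [ 0.2  0.  -0. ]
q [-0.33  0.22  0.14  2.02 -0.04  0.88 -0.53] turn [ 0.009 -0.004  0.017] shift [0.775 0.049 0.12 ]
```

Before going down, I take a wrist view to check the lip position here.

>>> servo_tool --commands '[[[0.009,-0.004,0.017],[0.77,0.05,0],0],[[0.009,-0.004,0.017],[0.77,0.05,0],0],[[0.009,-0.004,0.017],[0.77,0.05,0],0],[[0.009,-0.004,0.017],[0.77,0.05,0],0],[[0.009,-0.004,0.017],[0.77,0.05,0],0]]'

```text
clock: 6.2
position: [0.5293, 0.1772, 0.1819]
orientation: [[0.376, 0.927, -0.002], [0.927, -0.376, -0.001], [-0.001, -0.002, -1.0]]
ft_force: [0.1, -1.0, -1.6]
finger_gap: 0.0003
```

```bash
python3 to.py 530 177 100 67.7
python3 - <<'E'
from h import *
s=manip.observe();T=np.eye(4);T[:3,:3]=s["orientation"];T[:3,3]=s["position"]
a,d=manip.capture("wrist");cv2.imwrite("pics/w2.png",a)
W=world("wrist",a,d,T)
m=(d>0)&(abs(W[...,2]-.052)<.003)&(abs(W[...,1]-.205)<.08)&(abs(W[...,0]-.54)<.08)
print(m.sum())
if m.sum()>30: print(cv2.minAreaRect((W[m][:,:2]*1000).astype(np.float32)))
a,d=manip.capture("side");cv2.imwrite("pics/sd2.png",cv2.resize(a[140:340,220:480],None,fx=3,fy=3))
a,d=manip.capture("scene");cv2.imwrite("pics/s6.png",cv2.resize(a[145:345,190:450],None,fx=3,fy=3))
E
```

```text
t 6.2 pos [529.3 177.2 181.9] yaw 67.9 gap 0.0 F [ 0.1 -1.  -1.6]
q [-0.45  0.36  0.1   1.84 -0.04  0.95 -0.72] turn [-0.001  0.001  0.002] shift [0.001 0.006 0.546]
2648
((528.3765258789062, 168.68878173828125), (93.79569244384766, 99.04696655273438), 73.01301574707031)
```

View pics/w2.png

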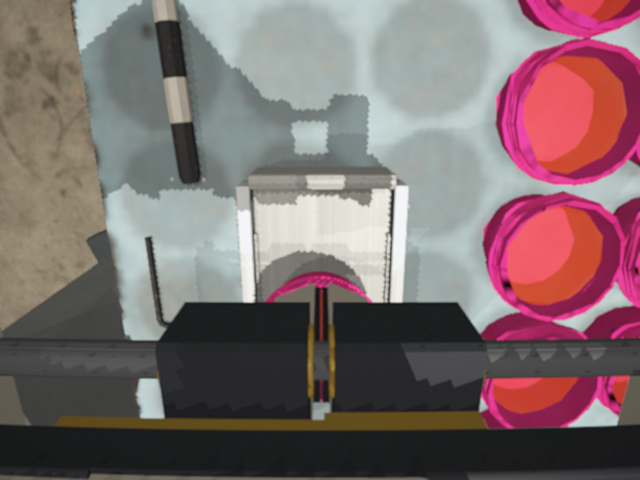

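View pics/sd2.png

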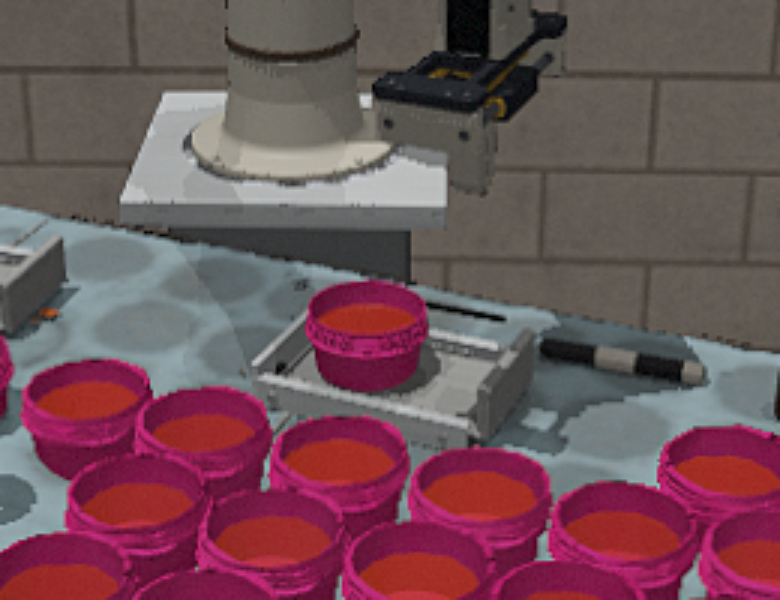

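View pics/s6.png

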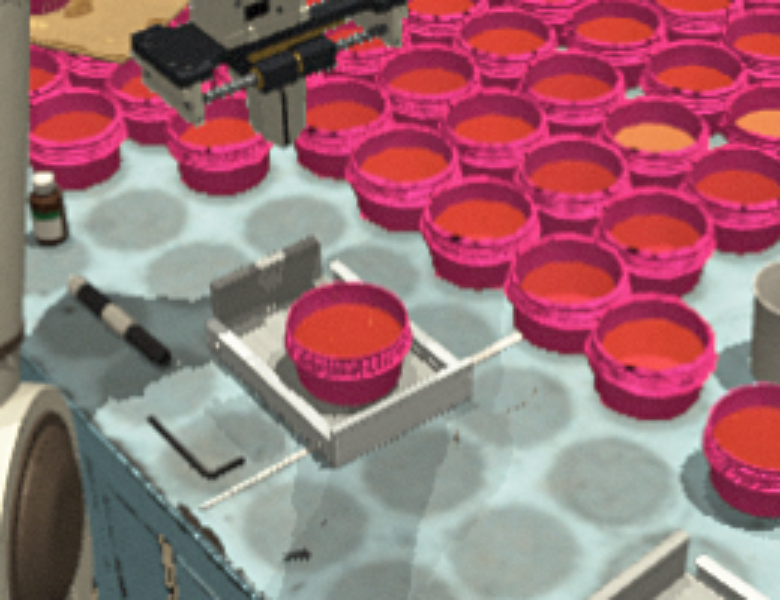

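Wrist view: the lip spans (248–395, 168–190), with the tray floor bare behind it and the tub rim at (320,275). I re-measure the lip top here with the pink masked out.

```bash
python3 - <<'E'
from h import *
s=manip.observe();T=np.eye(4);T[:3,:3]=s["orientation"];T[:3,3]=s["position"]
a,d=manip.capture("wrist");W=world("wrist",a,d,T);Ti=np.linalg.inv(T)
m=np.zeros(d.shape,bool);m[160:200,235:410]=1
m&=(d>0)&(W[...,2]>.046)&(W[...,2]<.058)
P=W[m]*1000;r=cv2.minAreaRect(P[:,:2].astype(np.float32));print(m.sum(),r,P[:,2].mean())
c=(T[:3,:3].T@(np.array([r[0][0],r[0][1],52])/1000-T[:3,3]))*1000;print("lip in tool mm",c.round(1))
hsv=cv2.cvtColor(a,cv2.COLOR_BGR2HSV);m=(hsv[...,1]>120)&(W[...,2]>.05)&(W[...,2]<.08);m[:240]=0;m[302:]=0;m[:,:240]=0;m[:,400:]=0
Q=(W[m]-T[:3,3])@T[:3,:3]*1000;print("tub rim max tool x",np.percentile(Q[:,0],[50,98]).round(1),m.sum(), W[m][:,2].max())
E
```

```text
2353 ((539.3015747070312, 204.92430114746094), (10.858189582824707, 99.39561462402344), 68.17201232910156) 50.93051418967106
lip in tool mm [ 33.2  -2.3 130.2]
tub rim max tool x [-40.9 -36.1] 1270 0.06911534693455396
```

Lip centre is at +33 mm and the tub rim at −36 mm from the tool axis, which agrees with the first measurement. I'll go down between them.

>>> servo_tool --commands '[[[0,0,0],[0,-0.01,0.2],0],[[0,0,0],[0,-0.01,0.45],0],[[0,0,0],[0,-0.01,0.6],0],[[0,0,0],[0,-0.01,0.6],0],[[0,0,0],[0,-0.01,0.6],0]]'

```text
clock: 6.82
position: [0.5266, 0.1722, 0.092]
orientation: [[0.384, 0.923, -0.004], [0.923, -0.384, -0.003], [-0.004, -0.003, -1.0]]
ft_force: [-0.9, 0.6, 0.3]
finger_gap: 0.0003
```

```bash
python3 to.py 530 177 27 67.9
python3 - <<'E'
from h import *
a,d=manip.capture("scene");cv2.imwrite("pics/s7.png",cv2.resize(a[145:345,190:450],None,fx=3,fy=3))
E
```

```text
t 6.82 pos [526.6 172.2  92. ] yaw 67.4 gap 0.0 F [-0.9  0.6  0.3]
q [-0.44  0.47  0.09  1.91 -0.06  0.76 -0.71] turn [-0.002  0.003 -0.005] shift [0.04  0.01  0.433]
```

View pics/s7.png

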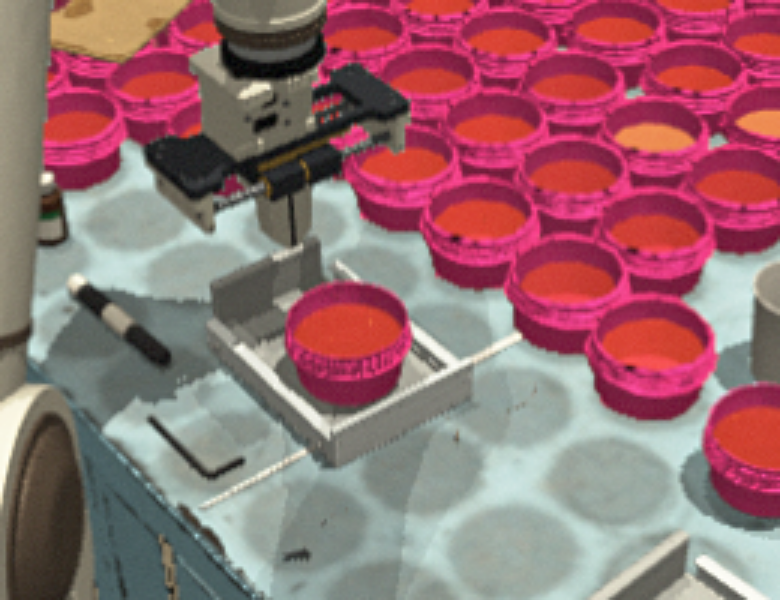

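The hand drifted about 6 mm toward the tub during the descent. I'll correct that and go down.

>>> servo_tool --commands '[[[0,0,0],[0.06,0.01,0.05],0],[[0,0,0],[0.07,0.01,0.15],0],[[0,0,0],[0.07,0.01,0.25],0],[[0,0,0],[0.07,0.01,0.35],0],[[0,0,0],[0.07,0.01,0.42],0],[[0,0,0],[0.07,0.01,0.42],0]]'

```text
clock: 7.37
position: [0.5331, 0.1822, 0.0295]
orientation: [[0.383, 0.924, -0.002], [0.924, -0.383, -0.002], [-0.002, -0.001, -1.0]]
ft_force: [-0.4, 0.8, -0.2]
finger_gap: 0.0
```

```bash
python3 to.py 530 177 27 67.9
python3 - <<'E'
from h import *
a,d=manip.capture("scene");cv2.imwrite("pics/s8.png",cv2.resize(a[145:345,190:450],None,fx=3,fy=3))
a,d=manip.capture("side");cv2.imwrite("pics/sd8.png",cv2.resize(a[140:340,220:480],None,fx=3,fy=3))
E
```

```text
t 7.37 pos [533.1 182.2  29.5] yaw 67.5 gap 0.0 F [-0.4  0.8 -0.2]
q [-0.44  0.59  0.08  1.91 -0.07  0.65 -0.71] turn [-0.001  0.001 -0.005] shift [-0.04  -0.006  0.017]
```

View pics/s8.png

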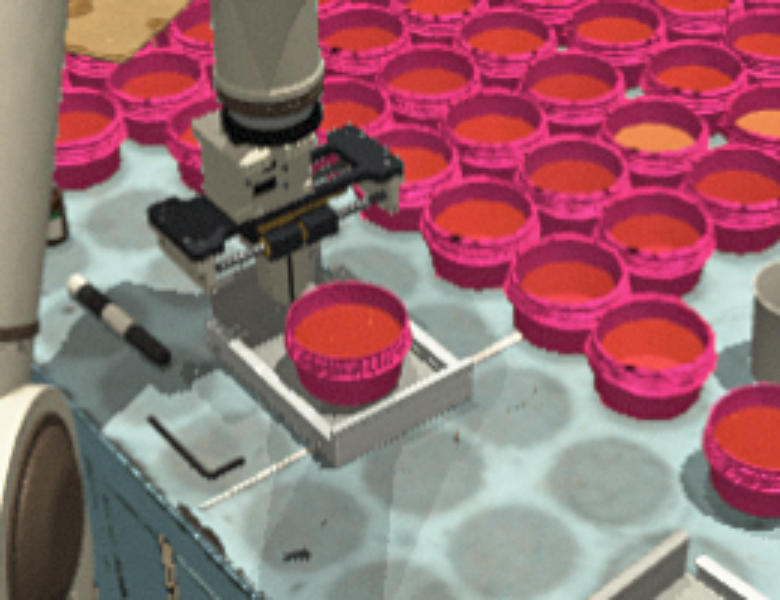

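View pics/sd8.png

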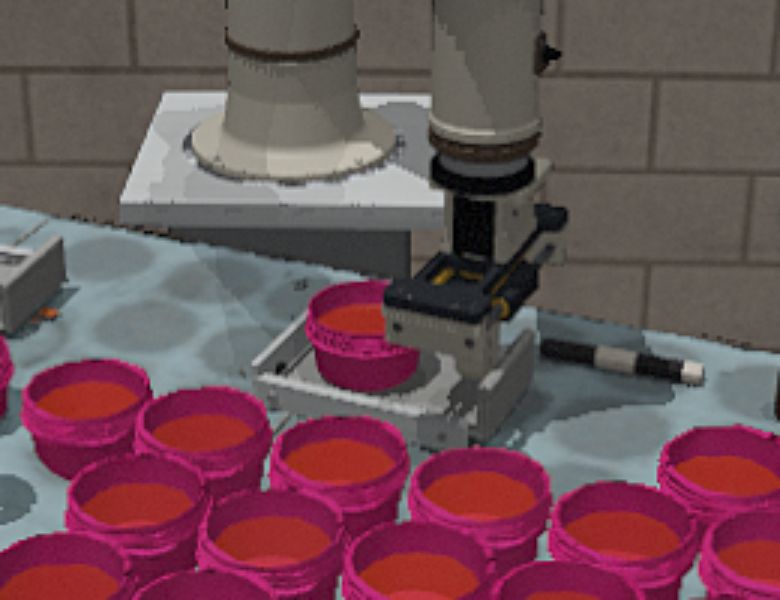

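The fingers are behind the lip, clear of the tub and in no contact. I'll draw slowly so the tub stays in place.

>>> servo_tool --commands '[[[0,0,0],[0.02,0,0.01],0],[[0,0,0],[0.04,0,0.01],0],[[0,0,0],[0.06,0,0.01],0],[[0,0,0],[0.08,0,0.01],0],[[0,0,0],[0.1,0,0.01],0],[[0,0,0],[0.12,0,0.01],0],[[0,0,0],[0.145,0,0.01],0],[[0,0,0],[0.17,0,0.01],0],[[0,0,0],[0.195,0,0.01],0],[[0,0,0],[0.22,0,0.01],0]]'

```text
clock: 8.3
position: [0.5469, 0.2132, 0.0295]
orientation: [[0.383, 0.924, -0.0], [0.924, -0.383, -0.001], [-0.001, 0.0, -1.0]]
ft_force: [-1.1, -3.1, 1.4]
finger_gap: 0.0009
```

```bash
python3 to.py 569 272 28 67.7
python3 - <<'E'
from h import *
a,d=manip.capture("scene");cv2.imwrite("pics/s9.png",cv2.resize(a[145:345,190:450],None,fx=3,fy=3))
E
```

```text
t 8.3 pos [546.9 213.2  29.5] yaw 67.5 gap 0.001 F [-1.1 -3.1  1.4]
q [-0.48  0.62  0.08  1.85 -0.07  0.68 -0.75] turn [ 0.     0.001 -0.003] shift [ 0.418 -0.014  0.01 ]
```

View pics/s9.png

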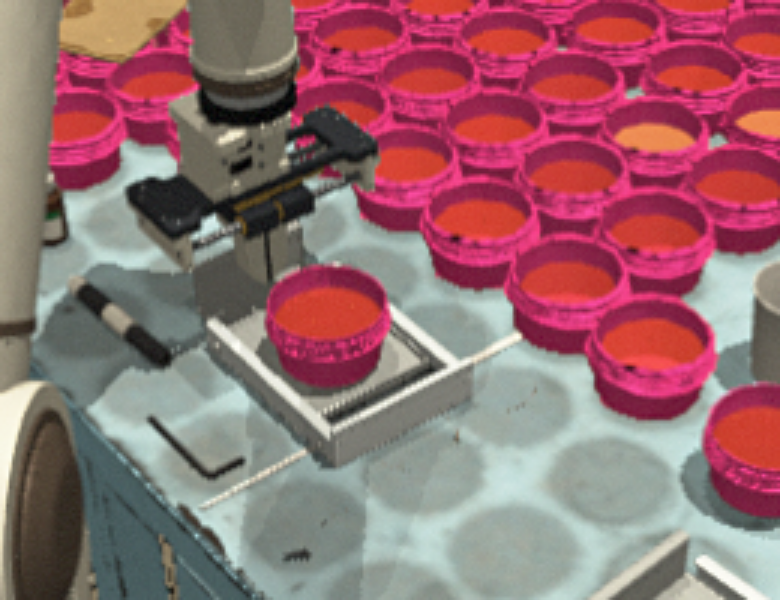

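The tray and tub are coming out together at about 3 N, with the tub upright. I'll keep drawing.

>>> servo_tool --commands '[[[0,0,0],[0.025,0,0.01],0],[[0,0,0],[0.05,0,0.01],0],[[0,0,0],[0.075,0,0.01],0],[[0,0,0],[0.1,0,0.01],0],[[0,0,0],[0.13,0,0.01],0],[[0,0,0],[0.16,0,0.01],0],[[0,0,0],[0.19,0,0.01],0],[[0,0,0],[0.22,0,0.01],0],[[0,0,0],[0.25,0,0.01],0],[[0,0,0],[0.28,0,0.01],0]]'

```text
clock: 9.18
position: [0.5629, 0.2536, 0.0277]
orientation: [[0.382, 0.924, -0.001], [0.924, -0.382, -0.0], [-0.0, -0.0, -1.0]]
ft_force: [-1.4, -2.8, -1.6]
finger_gap: 0.0002
```

```bash
python3 to.py 569 272 28 67.7
```

```text
t 9.18 pos [562.9 253.6  27.7] yaw 67.5 gap 0.0 F [-1.4 -2.8 -1.6]
q [-0.53  0.66  0.08  1.77 -0.07  0.71 -0.8 ] turn [-0.     0.    -0.002] shift [ 0.129 -0.009 -0.002]
```

>>> servo_tool --commands '[[[0,0,0],[0.025,0,0],0],[[0,0,0],[0.05,0,0],0],[[0,0,0],[0.075,0,0],0],[[0,0,0],[0.1,0,0],0],[[0,0,0],[0.12,0,0],0],[[0,0,0],[0.135,0,0],0],[[0,0,0],[0.15,0,0],0],[[0,0,0],[0.165,0,0],0]]'

```text
clock: 9.85
position: [0.5705, 0.2727, 0.0276]
orientation: [[0.383, 0.924, -0.006], [0.924, -0.383, -0.006], [-0.008, -0.003, -1.0]]
ft_force: [-9.9, -14.4, 12.3]
finger_gap: 0.0006
```

```bash
python3 to.py 574 282 28 67.7
python3 - <<'E'
from h import *
a,d=manip.capture("scene");cv2.imwrite("pics/s10.png",cv2.resize(a[145:345,190:450],None,fx=3,fy=3))
E
```

```text
t 9.85 pos [570.5 272.7  27.6] yaw 67.5 gap 0.001 F [ -9.9 -14.4  12.3]
q [-0.55  0.68  0.08  1.73 -0.07  0.74 -0.83] turn [-0.002  0.005 -0.003] shift [ 0.066 -0.002 -0.003]
```

View pics/s10.png

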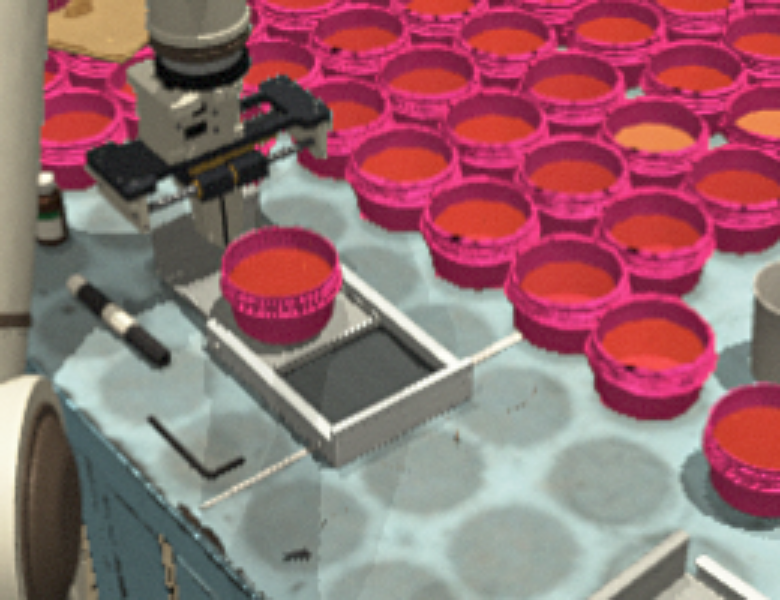

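The tray is at its end stop (17 N, about 89 mm travel). I'll hold, ease 12 mm back off the lip (more than 40 mm is free), and rise.

>>> servo_tool --commands '[[[0,0,0],[0,0,0],0],[[0,0,0],[0,0,0],0],[[0,0,0],[0,0,0],0],[[0,0,0],[-0.04,0,0],0],[[0,0,0],[-0.08,0,0],0],[[0,0,0],[-0.09,0,-0.03],0],[[0,0,0],[-0.09,0,-0.1],0],[[0,0,0],[-0.09,0,-0.3],0]]'

```text
clock: 10.57
position: [0.5626, 0.2592, 0.07]
orientation: [[0.383, 0.924, -0.012], [0.924, -0.383, -0.009], [-0.013, -0.008, -1.0]]
ft_force: [-0.2, 0.3, -0.5]
finger_gap: 0.0004
```

```bash
python3 to.py 565 262 150 67.7
```

```text
t 10.57 pos [562.6 259.2  70. ] yaw 67.5 gap 0.0 F [-0.2  0.3 -0.5]
q [-0.54  0.61  0.09  1.74 -0.07  0.81 -0.82] turn [-0.005  0.008 -0.003] shift [ 0.016  0.003 -0.533]
```

>>> servo_tool --commands '[[[0,0,0],[0,0,-0.3],0],[[0,0,0],[0,0,-0.6],0],[[0,0,0],[0,0,-0.9],0],[[0,0,0],[0.4,0,-1],0],[[0,0,0],[0.8,0,-1],0],[[0,0,0],[0.8,0,-1],0],[[0,0,0],[0.8,0,-1],0],[[0,0,0],[0.8,0,-1],0]]'

```text
clock: 11.23
position: [0.6097, 0.3754, 0.2189]
orientation: [[0.379, 0.925, -0.012], [0.925, -0.379, -0.007], [-0.011, -0.008, -1.0]]
ft_force: [-0.6, -1.2, -0.3]
finger_gap: 0.0002
```

```bash
python3 - <<'E'
from h import *
print(manip.observe()["position"],manip.observe()["clock"])
a,d=manip.capture("scene");cv2.imwrite("pics/s11.png",cv2.resize(a[145:435,190:510],None,fx=2,fy=2))
W=world("scene",a,d);hsv=cv2.cvtColor(a,cv2.COLOR_BGR2HSV)
f=np.array([.379,.925])
def rect(b,zl,zh,pink):
    m=np.zeros(d.shape,bool);m[b[1]:b[3],b[0]:b[2]]=1
    m&=(d>0)&(W[...,2]>zl)&(W[...,2]<zh)&((hsv[...,1]>120) if pink else (hsv[...,1]<60))
    k,l,st,c=cv2.connectedComponentsWithStats(cv2.dilate(m.astype(np.uint8),np.ones((3,3))))
    m&=(l==1+np.argmax(st[1:,4]))
    r=cv2.minAreaRect((W[m][:,:2]*1000).astype(np.float32));print(m.sum(),r);return np.array(r[0])
L=rect((230,205,275,250),.0485,.0545,False)
T=rect((258,215,310,262),.062,.075,True)
E=rect((375,315,425,365),.0485,.0545,False)
print("full lip travel",(L-[541,205])@f,"tub-lip",L-T,np.linalg.norm(L-T))
print("empty lip travel",(E-[410,-116.5])@[.281,.96])
W0=np.load("scene0.npz")["a"]
diff=cv2.absdiff(a,W0).max(2)>60
print("pen/key/others diff",diff[232:272,208:228].sum(),diff[280:305,235:272].sum(),diff[225:320,420:560].sum())
E
```

```text
[0.60968582 0.37541433 0.2188804 ] 11.2333
117 ((571.0498657226562, 287.633544921875), (16.28998565673828, 98.32422637939453), 68.48168182373047)
209 ((527.3985595703125, 180.17784118652344), (96.19862365722656, 88.89042663574219), 34.39200973510742)
199 ((387.6468811035156, -189.70028686523438), (13.691160202026367, 99.83557891845703), 74.1839828491211)
full lip travel 87.8249281616211 tub-lip [ 43.65130615 107.45570374] 115.98346776185514
empty lip travel -76.5535018005371
pen/key/others diff 0 0 0
```

View pics/s11.png

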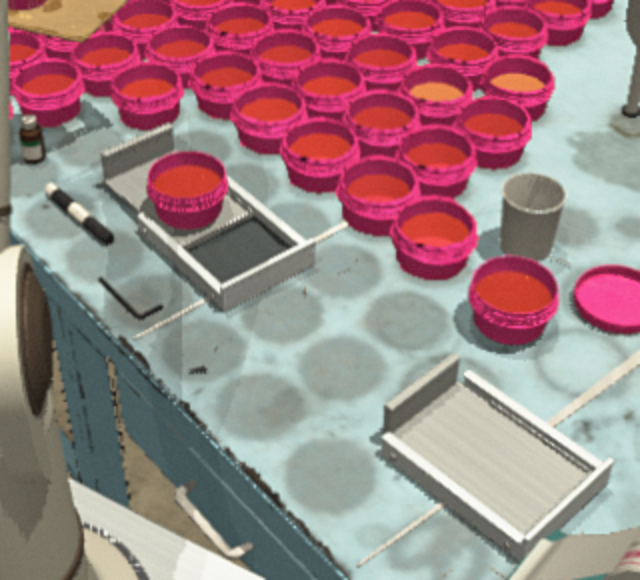

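All is in place: the tub's tray is about 88–90 mm out, the tub is upright 116 mm behind the lip, the empty tray is home, and the bystanders have not moved. I hand the job in.

```bash
python3 -c "
from station import manip
print(manip.sign_off())"
```

```text
the job is handed in; nothing more can be done
None
```

I pushed the empty tray home, drew the tub's tray out to its end stop with the tub standing upright on it, and handed the job in at about 11.3 s of the 43 s allowed. No verdict was reported.

- **Empty tray:** I pushed it with the shut fingertips. It travelled about 76 mm, the force rose to 26 N against the back stop, and the gap at the stop closed in the picture.
- **Tray with the tub:** I hooked the fingertips behind its lip and drew it out slowly at about 3 N, ending at 17 N against the stop. By the fingers it travelled about 89 mm, and by the camera about 88 mm.
- **Tub:** it stands upright in the last picture, 116 mm from the lip against the nominal 115 mm.
- **Things around the slides:** comparing the first and last pictures over the pen (its left part), the key, the cup, the spare tub and part of the lid showed no change. I checked the drops bottle only by eye.
- **At hand-in:** the hand was raised clear and touching nothing.

The end-stop force included about 12 N upward, which I did not explain. It was gone once the fingers backed off, and none of the checks failed.

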